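Lay the bead rods on the kiln rack and hold the kiln lid at 40 degrees

TASK

Two rods of freshly glazed beads wait on the wooden drying stand: lay them gently in the two free pairs of notches of the kiln rack, centred and parallel to the rod already there, without touching any bead, since the glaze still rubs off. Then lift the lid of the little kiln by its handle, never letting it drop, and hold it open at 40 degrees so that I can lower the rack in: the job finishes with you still holding the lid there. Leave the rack and everything else where they are.

Things in the scene. Friction and masses are not known exactly. Their poses are not given: they have to be found in the camera images.
- kiln: Fixed top-loading kiln, steel, 220 x 220 mm, rim 130 mm above the table; a 28 mm thick square lid lies on it (top at 158 mm, with a 13 mm high cream vent plug in its middle). Origin: centre of its underside; x points from the handle side (front) to the hinge side (back), y to its left, z up. A grey controller, 130 x 50 mm, 120 mm high, is on its +y side.
- kiln_hinge (a point): Middle of the lid's hinge axis: 120 mm behind the kiln's centre (kiln +x), 130 mm above the table; the axis runs along the kiln's y. It stays put.
- kiln_handle (a point): Lid handle: black round bar 14 mm thick, 100 mm long along the kiln's y, on two 10 mm posts at its ends; bar axis 42 mm off the lid's front face (35 mm clear gap), free below. Origin: middle of its axis, y along it. Lid shut: 152 mm in front of the kiln's centre, 144 mm above the table (272 mm before and 14 mm above the hinge axis). Moves with the lid; can turn in a grip.
- kiln_lid (a joint): Opening angle of the kiln lid, rad: 0 shut, growing as its front rises; 40 degrees is 0.698. The lid with its handle weighs about 0.7 kg, nothing holds it up: let go, it falls shut. About 3 N upward at the handle carries it.
- rack: Loose buff ceramic rack, 0.7 kg: plate 134 x 124 mm, 8 mm thick, two toothed walls 10 mm thick, tops at 41 mm, along its x at y = -52 and +52 mm. Each has V notches (90 deg, 11 mm deep, bottom at 30 mm) at x = -40, 0, +40 mm. A rod lies along y in two opposite notches. Origin: centre of underside. rod_c has the x = +40 notches; the others are free.
- rack_mid (a point): Where the middle of a rod's axis lies when seated in the free middle notches: 36 mm above the table, rack x = 0.
- rack_near (a point): The same for the other free pair of notches, rack x = -40 mm.
- rod_a: White ceramic rod, 8 mm thick, 146 mm long along its y, about 44 g, with two turquoise glazed beads (16 mm thick, 12 mm long, centred 30 mm either side of the middle); the middle 48 mm are bare. Origin: middle of the rod's axis. Starts in a groove of the drying stand, axis 40 mm above the table. Its ends are alike.
- rod_b: The same with coral red beads, in the other groove of the stand, 72 mm beside rod_a.
- rod_c: The same with lavender beads, already lying in the rack's notches at x = +40 mm; leave it there.
- rod_a_beads: The two beads of rod_a, fixed to it; origin and axes as rod_a.
- rod_b_beads: The two beads of rod_b; origin and axes as rod_b.
- rod_c_beads: The two beads of rod_c; origin and axes as rod_c.
- stand: Fixed drying stand of pale wood, 140 x 118 mm: two grooved battens 41 mm high and 14 mm thick along its x at y = -52 and +52 mm; open between them except two 10 mm high, 14 mm wide rails at x = -63 and +63 mm. Rods lie along its y in grooves 7 mm deep at x = -36 and +36 mm. Origin: centre of its underside.
- bowl: Bystander: cream ceramic bowl with coral dots, 156 mm across, 55 mm high.
- glaze_jar: Bystander: glaze jar, 64 mm across, 85 mm high, turquoise label, white cap.
- gift_box: Bystander: small white gift box, 85 x 65 x 28 mm.
- coasters: Bystander: stack of five coloured ceramic coasters, 84 mm across, 35 mm high.
- brush_mug: Bystander: blue mug with brushes, 76 mm across, brushes up to 185 mm high.
- glaze_brush: Bystander: brush lying on the table.
Not all that is in view belongs to the job. What is shaped like the rack but yellow is not meant.

How it is judged:
On the way, in this order (a step that is already met when the one before it is completed fails the run):
1. both rods lie released in free notches of the rack, centred and parallel to the third (z of rod_a in the frame of rack between 0.03266 and 0.03866 m and y of rod_a in the frame of rack between -0.0105 and 0.0105 m and angle between the y axis of each of rod_a, rod_b and the y axis of rack, either way round below 0.08 rad and linear speed of each of rod_a, rod_b below 0.03 m/s and contact force between each of rod_a, rod_b and the fingers below 0.05 N and z of rod_b in the frame of rack between 0.03266 and 0.03866 m and y of rod_b in the frame of rack between -0.0105 and 0.0105 m), for 0.2 s.
2. then the lid is held by its handle at 40 degrees (value of joint kiln_lid between 0.61087 and 0.7854 rad and velocity of joint kiln_lid between -0.08 and 0.08 rad/s and contact force between any of kiln_lid_c0, kiln_lid_c1, kiln_lid_c2 and the fingers above 1 N), for 0.5 s.
At the end, for the whole second after the job is handed in: The lid stands still at 40 +-5 degrees, carried by the fingers on its handle (over 1 N); all three rods lie at rest, untouched, in the rack's notches: within 3 mm of full depth, 4.5 degrees of parallel to rack y, centred within 10 mm so no bead meets the rack (all of step 1 and all of step 2 and z of rod_c in the frame of rack between 0.03266 and 0.03866 m and y of rod_c in the frame of rack between -0.0105 and 0.0105 m and angle between the y axis of rod_c and the y axis of rack, either way round below 0.08 rad and linear speed of rod_c below 0.03 m/s and contact force between rod_c and the fingers below 0.05 N); the arm keeps its last pose, push and grip.
It fails at once if the fingers touch a glazed bead (contact force between any of rod_a_beads, rod_b_beads, rod_c_beads and the fingers above 0.3 N).
It fails at once if a rod is dropped (falls freely by more than about 1 cm) ((contact force between rod_a and anything else below 0.01 N and linear speed of rod_a above 0.45 m/s) or (contact force between rod_b and anything else below 0.01 N and linear speed of rod_b above 0.45 m/s) or (contact force between rod_c and anything else below 0.01 N and linear speed of rod_c above 0.45 m/s)).
It fails at once if the lid is let drop (velocity of joint kiln_lid below -1.5 rad/s).
It fails at once if the rack, the third rod or a bystander is shifted by more than 2 cm (distance of any of bowl, glaze_jar, gift_box, coasters, brush_mug, glaze_brush, rack, rod_c from where it was at the start of the episode above 0.02 m).
It also fails if it takes over 61 s, if anything falls off the work surface, if the arm or the gripper's body presses on something with over 40 N, if the wrist force passes 120 N, or if a joint passes its speed limit or range.

ROBOT

A 6-joint arm with a two-finger parallel gripper is mounted at the origin on the work surface. World frame = base frame: x ahead of the robot, y to its left, z up, the work surface at z = 0. Lengths are in m, angles in rad, forces in N, time in s.
With the tool pointing down it reaches from about 0.375 to 0.9 m from the base axis. Payload 3.1 kg.
Tool frame: the origin (TCP) lies at the very end of the fingers, on their centre line; the grasp point (between the pads) lies 19 mm behind it; z points along the fingers, y is the line along which they close (so a half turn about z gives the same grasp; the last joint's range is limited). The gripper opens to 87 mm and grips with 3 to 60 N. Pads are 19 mm wide; open, the fingers measure 117 mm over their backs; the gripper's body (75 mm by 190 mm) begins 51 mm behind the grasp point.
Start: joints at [1.03, 0.527, 1.433, -0, 1.181, -0.178], TCP at [0.221, 0.585, 0.223] pointing down, gripper open.
Joint ranges: [-3.08, 3.08], [-0.75, 2.2], [0.22, 2.44], [-1.43, 4.57], [0, 2.65], [-2.85, 2.85]. Speed limits (rad/s): [2.79, 2.79, 3.14, 3.14, 3.14, 3.14].

INTERFACE

Orientations are given as a unit quaternion [x, y, z, w].
In Python, from rig import status, viewer, robot gives the robot as it stands.
- The arm moves only by the tool arm_command, never from a script. Its arguments are lists of equal length, an entry for each row: "delta_rot": the turn, a rotation vector about the tool's x, y, z in degrees, a list of three; "delta_pos": the shift along the tool's x, y, z in m, a list of three; "gripper": the closure, from -1 (fully open) to 1 (shut). In form: {"delta_rot": [[rx, ry, rz], ...], "delta_pos": [[dx, dy, dz], ...], "gripper": [gripper, ...]}. A call has 1 to 12 rows; each row is the pose to reach, as a shift and turn from the pose commanded when the call began, along the tool's axes at that moment; what a row does not reach only later rows make up. A row lasts 1/12 s, in which the tool goes at most 41.7 mm and 7.16 degrees, less where a joint would pass 70% of its speed; a pose out of reach is approached as far as the arm can. A call with a gripper value outside its range is refused whole. The fingers move at their own pace and stop on an object; "grip_force" is the grip in N (left out, the last holds). Time passes only in rows, so rows that repeat a pose let the fingers close. It gives the time, the measured TCP pose, the force, the opening and the grip force at its end, in the units of the state.
- status.get_obs(): the state, without advancing time (a new reading comes with each control period).
- viewer.camera(name): name is "scene" or "top"; returns a dict with "pixels" (400x640x3 uint8, blue, green, red), "fx", "fy", "cx", "cy" (pixels), "k1" (the pictures are not rectified: a ray, as slopes to the right and down, at radius r is drawn at 1 + k1 r^2 times it, then the intrinsics apply), "pose" (4x4, takes a point from camera to world coordinates). Camera axes: x right, y down, z forward; pixel columns grow to the right and rows downward; lengths in m; the calibration is good to about 2 mm. A picture is of the moment at which its call begins. There is no depth.
- robot.hand_in(): hands the job in; it is judged then, once.
The state is a dict: "time": time; "q": joint angles; "joint_velocities": joint speeds; "joint_torque": joint torques, N m; "position": TCP position; "tool_rot": TCP orientation; "ft_force": force on the tool from outside, world axes, zero at the start; "moment": the same for the moment, N m; "grip_width": finger opening in m; "grip_force": force on a finger pad.
Only numpy, scipy, OpenCV 4.12 (cv2) and the standard library are available. Lean on these libraries where they do the work, as an engineer would, in place of code of your own. Each camera call takes 0.05 s, during which the arm holds its last target. There are 200 camera calls.

## Working session

There is one attempt and no reset: what is moved stays moved. The work goes in short steps, Python scripts to look and compute and a tool call to move; the robot and the scene stay as the last step left them, time stands still between calls to the robot, and variables do not carry over. Pictures are saved under pics/ and viewed, at most 10 in all, crops included, and the job is handed in when it is done.

Besides the shell and the picture viewer there is one more tool, called after "Request:" by a JSON object that holds its "fn" and its "kwargs". arm_command: Moves the arm, as the interface text tells. Its arguments: {"type":"object","properties":{"delta_rot":{"type":"array","items":{"type":"array","items":{"type":"number"}}},"delta_pos":{"type":"array","items":{"type":"array","items":{"type":"number"}}},"gripper":{"type":"array","items":{"type":"number"}},"grip_force":{"type":"number"}},"required":["delta_rot","delta_pos","gripper"]}

```bash
mkdir -p pics; ls; python3 - <<'E'
from rig import status, viewer, robot
import cv2,pickle
o=status.get_obs(); print({k:o[k] for k in ('time','position','tool_rot','grip_width','ft_force')})
for n in('scene','top'):
    c=viewer.camera(n); cv2.imwrite(f'pics/{n}0.png',c['pixels']); pickle.dump(c,open(f'{n}0.pkl','wb'))
    print(n,c['fx'],c['cx'],c['cy'],c['k1'],c['pose'])
E
```

```text
pics
{'time': 0.0, 'position': array([0.22082564, 0.58390027, 0.22158046]), 'tool_rot': array([ 1.79923416e-01,  9.83680020e-01, -1.02308761e-03, -3.68988918e-04]), 'grip_width': 0.08728489841390695, 'ft_force': array([ 0.64551001, -0.10233936,  0.53330336])}
scene 399.7834439785587 317.21323784019177 201.09424749413193 0.028506159386445323 [[ 0.39952359  0.57611297 -0.71307415  1.27792515]
 [ 0.91643536 -0.27048259  0.29493288 -0.27678633]
 [-0.02295948 -0.77131901 -0.63603447  0.80228746]
 [ 0.          0.          0.          1.        ]]
top 440.8945540105597 319.2088368601437 199.3585218324923 -0.03507092396272412 [[ 0.01758209 -0.99477268  0.10058922  0.34833006]
 [-0.9998159  -0.01671932  0.00941388  0.04299304]
 [-0.00768289 -0.10073622 -0.9948835   1.46458636]
 [ 0.          0.          0.          1.        ]]
```

View pics/top0.png

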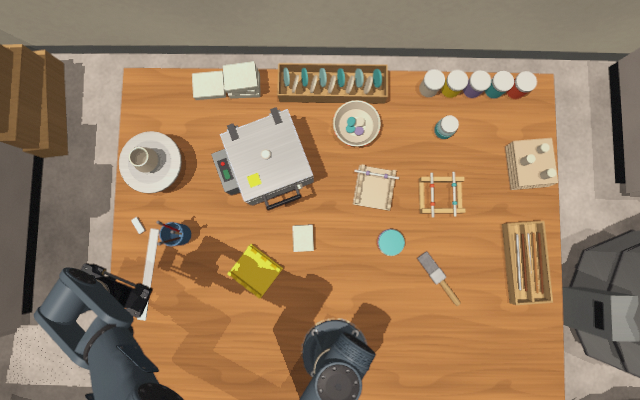

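View pics/scene0.png

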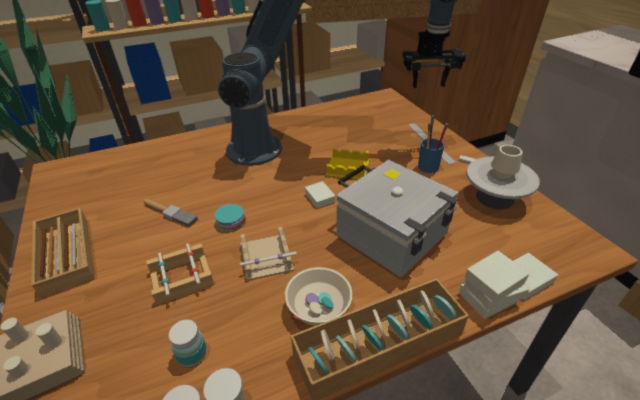

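The top view shows two rack-shaped objects. One is buff at (375,188) and carries a lavender-beaded rod; the other is yellow at (255,270). The buff one is the rack, by colour and the third rod. The stand is at (441,195), with coral beads on its left rod and turquoise on its right. The kiln is at (267,158), with its handle at (283,200). I'll confirm in an enlarged crop.

```bash
cat > h.py <<'E'
import numpy as np,cv2,pickle
from rig import status,viewer
def ray(c,px):
    px=np.array(px,float).reshape(-1,2)
    d=(px-[c['cx'],c['cy']])/[c['fx'],c['fy']]; s=d.copy()
    for _ in range(20): s=d/(1+c['k1']*(s**2).sum(1,keepdims=True))
    P=np.array(c['pose']); return P[:3,3],np.c_[s,np.ones(len(s))]@P[:3,:3].T
def plane(c,px,z):
    o,d=ray(c,px); return o+d*((z-o[2])/d[:,2])[:,None]
def proj(c,p):
    P=np.array(c['pose']); q=(np.array(p,float).reshape(-1,3)-P[:3,3])@P[:3,:3]; s=q[:,:2]/q[:,2:]
    return s*(1+c['k1']*(s**2).sum(1,keepdims=True))*[c['fx'],c['fy']]+[c['cx'],c['cy']]
def tri(c1,p1,c2,p2):
    A=np.zeros((3,3));b=np.zeros(3)
    for c,p in((c1,p1),(c2,p2)):
        o,d=ray(c,p);d=d[0]/np.linalg.norm(d[0]);M=np.eye(3)-np.outer(d,d);A+=M;b+=M@o
    return np.linalg.solve(A,b)
def blobs(c,lo,hi,box,amin=4):
    x0,y0,x1,y1=box; h=cv2.cvtColor(np.ascontiguousarray(c['pixels'][y0:y1,x0:x1]),cv2.COLOR_BGR2HSV)
    m=cv2.inRange(h,np.array(lo),np.array(hi)); n,l,s,ce=cv2.connectedComponentsWithStats(m)
    return [(s[i,4],(ce[i]+[x0,y0]).round(2)) for i in range(1,n) if s[i,4]>=amin]
def load(n): return pickle.load(open(n+'.pkl','rb'))
E
python3 - <<'E'
from h import *
t,s=load('top0'),load('scene0')
a=cv2.resize(t['pixels'][155:225,345:475],None,fx=6,fy=6,interpolation=cv2.INTER_CUBIC)[:420]
b=cv2.resize(s['pixels'][220:305,140:300],None,fx=4.8,fy=4.8,interpolation=cv2.INTER_CUBIC)
b=cv2.resize(b,(780,414)); m=cv2.resize(np.vstack([a,b]),(560,600)); cv2.imwrite('pics/crop1.png',np.vstack([a[:300*2]])[:600]); cv2.imwrite('pics/crop2.png',b)
for n,lo,hi in(('turq',(80,80,80),(100,255,255)),('coral',(0,130,120),(8,255,255)),('lav',(120,30,60),(165,255,255))):
    print(n,'top',blobs(t,lo,hi,(350,155,475,225)),'scene',blobs(s,lo,hi,(140,220,300,305)))
E
```

```text
turq top [(np.int32(11), array([453.64, 184.09])), (np.int32(9), array([454.56, 202.33]))] scene [(np.int32(58), array([226.64, 221.05])), (np.int32(18), array([161.22, 263.56])), (np.int32(17), array([164.35, 280.41]))]
coral top [(np.int32(12), array([431.5, 185. ])), (np.int32(13), array([432.31, 203.38]))] scene [(np.int32(20), array([189.6, 253.6])), (np.int32(19), array([194.42, 269.63]))]
lav top [(np.int32(11), array([367.09, 172.64])), (np.int32(10), array([385.2, 175.7]))] scene [(np.int32(30), array([233.97, 222.97])), (np.int32(16), array([279.62, 255.75])), (np.int32(15), array([256.4 , 260.53]))]
```

View pics/crop1.png

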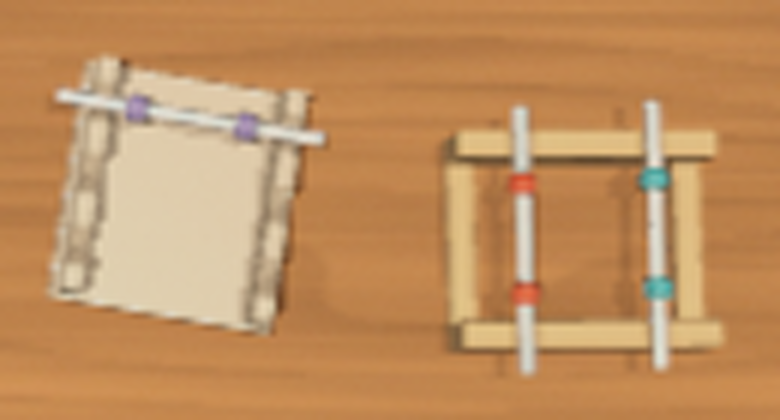

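View pics/crop2.png

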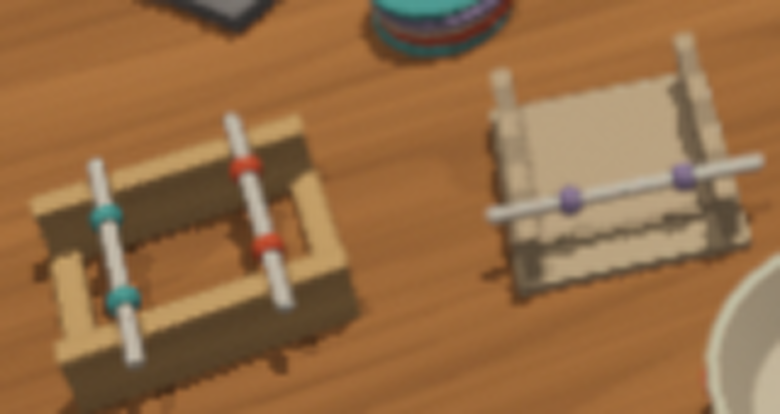

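Confirmed: the buff rack carries the lavender rod at its far side, with both free notch pairs nearer the robot. The stand holds coral (crop px 522,183/525,293) and turquoise (655,180/658,288).

```bash
python3 - <<'E'
from h import *
t,s=load('top0'),load('scene0')
B={'a':([[453.64,184.09],[454.56,202.33]],[[164.35,280.41],[161.22,263.56]]),
'b':([[431.5,185],[432.31,203.38]],[[194.42,269.63],[189.6,253.6]]),
'c':([[367.09,172.64],[385.2,175.7]],[[279.62,255.75],[256.4,260.53]])}
for k,(pt,ps) in B.items():
    T=plane(t,pt,.040 if k!='c' else .036);S=plane(s,ps,.040 if k!='c' else .036)
    X=np.array([tri(t,p,s,q) for p,q in zip(pt,ps)])
    for n,Q in(('top',T),('scene',S),('tri',X)):
        d=Q[0]-Q[1];print(k,n,Q.mean(0).round(4),'len',np.linalg.norm(d).round(4),'yaw',np.degrees(np.arctan2(d[1],d[0])).round(1))
# rack corners by crop
cr=np.array([[50,297],[270,332],[90,58],[308,93]],float); px=[345,155]+(cr+.5)/6-.5
print('rack corners z=.03',plane(t,px,.03).round(4).tolist())
# rack mask
def mask(c,box,f):
    x0,y0,x1,y1=box;h=cv2.cvtColor(np.ascontiguousarray(c['pixels'][y0:y1,x0:x1]),cv2.COLOR_BGR2HSV);m=f(h);m=cv2.morphologyEx(m,cv2.MORPH_OPEN,np.ones((3,3)))
    cs,_=cv2.findContours(m,cv2.RETR_EXTERNAL,cv2.CHAIN_APPROX_NONE);k=max(cs,key=cv2.contourArea);r=cv2.minAreaRect(k);return cv2.contourArea(k),cv2.boxPoints(r)+[x0,y0],cv2.approxPolyDP(k,5,True)[:,0]+[x0,y0]
a,bx,ap=mask(t,(350,155,405,220),lambda h:cv2.inRange(h,np.array((0,0,150)),np.array((40,110,255))))
print('rack',a,bx.round(1).tolist(),plane(t,bx,.02).round(4).tolist())
a,bx,ap=mask(t,(200,100,325,220),lambda h:cv2.inRange(h,np.array((0,0,130)),np.array((180,45,255))))
print('lid',a,bx.round(1).tolist(),plane(t,bx,.158).round(4).tolist(),ap.tolist())
c=cv2.resize(t['pixels'][95:220,205:325],None,fx=5,fy=4.8,interpolation=cv2.INTER_CUBIC)
d=cv2.resize(s['pixels'][155:275,325:465],None,fx=5,fy=5,interpolation=cv2.INTER_CUBIC)
cv2.imwrite('pics/kt.png',c);cv2.imwrite('pics/ks.png',d)
E
```

```text
a top [ 0.5199 -0.3823  0.04  ] len 0.0598 yaw 2.1
a scene [ 0.5133 -0.3816  0.04  ] len 0.0598 yaw 0.3
a tri [ 0.5192 -0.3807  0.0458] len 0.0594 yaw 1.2
b top [ 0.5155 -0.3098  0.04  ] len 0.0602 yaw 2.0
b scene [ 0.5093 -0.3094  0.04  ] len 0.0605 yaw 1.5
b tri [ 0.5148 -0.3088  0.0453] len 0.0599 yaw 1.7
c top [ 0.5788 -0.1285  0.036 ] len 0.0601 yaw 81.3
c scene [ 0.5767 -0.1284  0.036 ] len 0.0604 yaw 81.0
c tri [ 0.5784 -0.1285  0.0378] len 0.0601 yaw 81.2
rack corners z=.03 [[0.4797, -0.0538, 0.03], [0.4626, -0.1735, 0.03], [0.6119, -0.0745, 0.03], [0.5945, -0.1942, 0.03]]
rack 1428.5 [[352.2, 204.0], [358.8, 164.0], [397.3, 170.4], [390.6, 210.4]] [[0.4808, -0.052, 0.02], [0.6147, -0.0728, 0.02], [0.5953, -0.2004, 0.02], [0.4618, -0.1784, 0.02]]
lid 5244.0 [[204.8, 138.8], [287.4, 107.6], [313.1, 175.4], [230.5, 206.7]] [[0.6593, 0.406, 0.158], [0.7602, 0.1573, 0.158], [0.5522, 0.075, 0.158], [0.454, 0.3197, 0.158]] [[287, 110], [279, 111], [281, 123], [269, 115], [236, 127], [239, 137], [233, 141], [228, 132], [221, 134], [225, 148], [212, 156], [214, 162], [227, 158], [234, 178], [222, 182], [225, 190], [238, 186], [248, 200], [312, 175]]
```

View pics/kt.png

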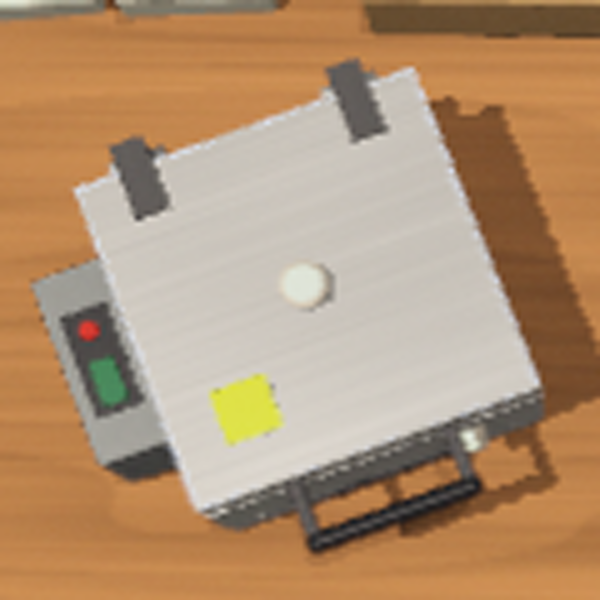

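View pics/ks.png

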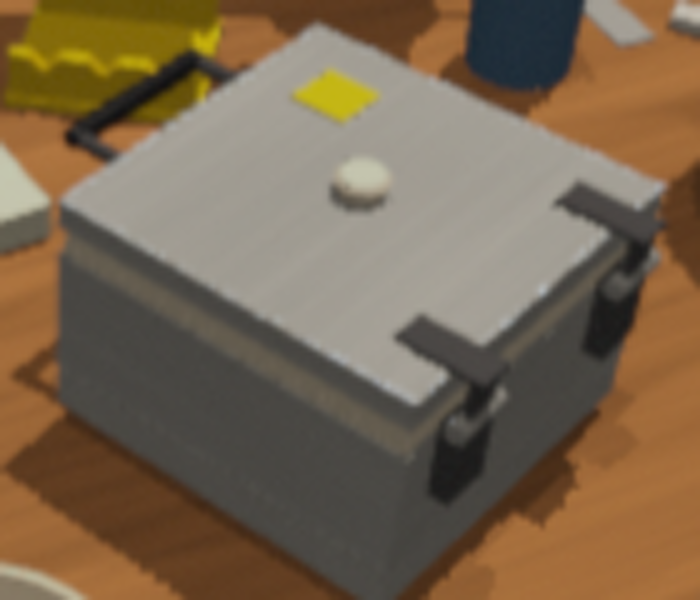

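The kiln crops show the lid corners at (78,190), (413,68), (541,390), (203,515) in the top crop. The handle bar runs from (317,545) to (475,487) there, and from (75,133) to (192,62) in the scene crop.

```bash
cat >> h.py <<'E'
from scipy.spatial.transform import Rotation as R
def delta(pos,yaw,cur=None):
    "world TCP pos, yaw (deg) of tool y, tool down -> delta_rot, delta_pos from cur (pos,quat)"
    o=status.get_obs(); p,q=cur or (o['position'],o['tool_rot']); r=R.from_quat(q)
    y=np.array([np.cos(np.radians(yaw)),np.sin(np.radians(yaw)),0]); z=np.array([0,0,-1.]); g=R.from_matrix(np.c_[np.cross(y,z),y,z])
    return np.degrees((r.inv()*g).as_rotvec()).round(2).tolist(),r.inv().apply(np.array(pos)-p).round(4).tolist()
E
python3 - <<'E'
from h import *
t,s=load('top0'),load('scene0')
ft=lambda v:np.array([205,95])+(np.array(v,float)+.5)/[5,4.8]-.5
fs=lambda v:np.array([325,155])+(np.array(v,float)+.5)/5-.5
T=ft([[203,515],[541,390],[413,68],[78,190]]);S=fs([[318,25],[62,205],[415,400],[664,187]])  # FL FR BR BL
def rep(n,X):
    x=(X[2]+X[3]-X[0]-X[1])/2;y=(X[0]+X[3]-X[1]-X[2])/2
    print(n,X.mean(0).round(4),'len',np.linalg.norm(x).round(4),np.linalg.norm(y).round(4),'yaw',np.degrees([np.arctan2(x[1],x[0]),np.arctan2(-y[0],y[1])]).round(1))
rep('top',plane(t,T,.158));rep('scene',plane(s,S,.158));rep('tri',np.array([tri(t,a,s,b) for a,b in zip(T,S)]))
ht=ft([[317,545],[475,487]]);hs=fs([[192,62],[75,133]])
for Q in(plane(t,ht,.144),plane(s,hs,.144),np.array([tri(t,a,s,b) for a,b in zip(ht,hs)])):
    d=Q[0]-Q[1];print('handle',Q.mean(0).round(4),np.linalg.norm(d).round(3),np.degrees(np.arctan2(-d[0],d[1])).round(1))
print(delta((.5175,-.3815,.2),-88.5))
E
```

```text
top [0.6127 0.2173 0.158 ] len 0.2214 0.217 yaw [22.  22.2]
scene [0.6139 0.2203 0.158 ] len 0.2165 0.2192 yaw [22.3 22.1]
tri [0.6133 0.2186 0.158 ] len 0.2197 0.2175 yaw [21.7 21.9]
handle [0.4718 0.1619 0.144 ] 0.102 22.0
handle [0.471  0.1638 0.144 ] 0.096 19.8
handle [0.4719 0.1626 0.145 ] 0.102 22.0
([-0.06, 0.15, 157.77], [-0.6192, -0.7979, 0.023])
```

Request:
{"fn": "arm_command", "kwargs": {"delta_rot": [[0,0,40],[0,0,40],[0,0,40],[0,0,40],[0,0,40],[0,0,79],[0,0,79],[0,0,79],[0,0,79],[0,0,79],[0,0,79],[0,0,79]], "delta_pos": [[0,0,-0.04],[-0.31,-0.4,-0.04],[-0.31,-0.4,-0.04],[-0.31,-0.4,-0.04],[-0.31,-0.4,-0.04],[-0.31,-0.4,-0.04],[-0.31,-0.4,-0.04],[-0.31,-0.4,-0.04],[-0.31,-0.4,-0.04],[-0.31,-0.4,-0.04],[-0.31,-0.4,-0.04],[-0.31,-0.4,-0.04]], "gripper": [0.2,0.2,0.2,0.2,0.2,0.2,0.2,0.2,0.2,0.2,0.2,0.2], "grip_force": 12}}

```text
time: 1.1
position: [0.3554, 0.1445, 0.2626]
tool_rot: [0.766, 0.643, 0.0, 0.0]
ft_force: [0.4, -0.0, -0.3]
grip_width: 0.0355
grip_force: 0.0
```

```bash
python3 - <<'E'
from h import *
print(status.get_obs()['q'].round(2),delta((.5175,-.3815,.13),-88.5))
E
```

```text
[0.09 0.13 1.94 0.   1.07 0.27] ([0.0, -0.01, 78.54], [-0.4901, 0.2506, 0.1325])
```

Request:
{"fn": "arm_command", "kwargs": {"delta_rot": [[0,0,78.5],[0,0,78.5],[0,0,78.5],[0,0,78.5],[0,0,78.5],[0,0,78.5],[0,0,78.5],[0,0,78.5],[0,0,78.5],[0,0,78.5],[0,0,78.5],[0,0,78.5]], "delta_pos": [[-0.49,0.25,0.03],[-0.49,0.25,0.03],[-0.49,0.25,0.03],[-0.49,0.25,0.03],[-0.49,0.25,0.03],[-0.49,0.25,0.03],[-0.49,0.25,0.03],[-0.49,0.25,0.03],[-0.49,0.25,0.03],[-0.49,0.25,0.03],[-0.49,0.25,0.03],[-0.49,0.25,0.03]], "gripper": [0.2,0.2,0.2,0.2,0.2,0.2,0.2,0.2,0.2,0.2,0.2,0.2]}}

```text
time: 2.1
position: [0.5039, -0.3322, 0.2346]
tool_rot: [1.0, 0.013, -0.0, -0.0]
ft_force: [1.0, -0.2, 0.4]
grip_width: 0.0347
grip_force: 0.0
```

```bash
python3 - <<'E'
from h import *
print(status.get_obs()['q'].round(2),delta((.5175,-.3815,.11),-88.5))
E
```

```text
[-0.77  0.49  1.47  0.    1.18  0.78] ([-0.05, 0.04, -0.0], [0.0124, 0.0497, 0.1246])
```

Request:
{"fn": "arm_command", "kwargs": {"delta_rot": [[0,0,0],[0,0,0],[0,0,0],[0,0,0],[0,0,0]], "delta_pos": [[0.012,0.05,0.1246],[0.012,0.05,0.1246],[0.012,0.05,0.1246],[0.012,0.05,0.1246],[0.012,0.05,0.1246]], "gripper": [0.2,0.2,0.2,0.2,0.2]}}

```text
time: 2.52
position: [0.5154, -0.3788, 0.1067]
tool_rot: [1.0, 0.015, -0.003, -0.003]
ft_force: [0.0, 0.7, 0.3]
grip_width: 0.035
grip_force: 0.0
```

```bash
python3 - <<'E'
from h import *
print(delta((.5175,-.3815,.022),-88.5))
t=viewer.camera('top');s=viewer.camera('scene')
a=cv2.resize(t['pixels'][145:235,400:500],None,fx=4,fy=4,interpolation=cv2.INTER_CUBIC)
b=cv2.resize(s['pixels'][220:310,120:220],None,fx=4,fy=4,interpolation=cv2.INTER_CUBIC)
cv2.imwrite('pics/g1.png',np.hstack([a,b]))
E
```

```text
([-0.36, 0.33, 0.2], [0.0025, 0.0033, 0.0847])
```

View pics/g1.png

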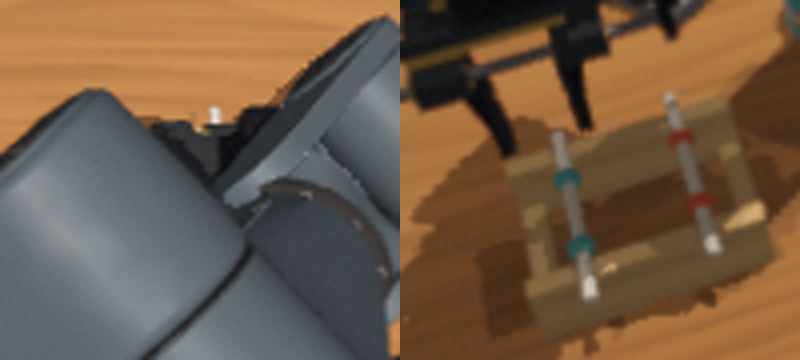

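The scene view shows the two fingers hovering astride the turquoise rod, with tips near (505,152) and (585,127) in the montage. The margins are ample, so I'll descend and grip.

Request:
{"fn": "arm_command", "kwargs": {"delta_rot": [[0,0,0],[0,0,0],[0,0,0],[0,0,0],[0,0,0],[0,0,0],[0,0,0],[0,0,0],[0,0,0],[0,0,0]], "delta_pos": [[0.001,0.001,0.02],[0.001,0.001,0.04],[0.001,0.001,0.06],[0.001,0.001,0.08],[0.001,0.001,0.087],[0.001,0.001,0.087],[0.001,0.001,0.087],[0.001,0.001,0.087],[0.001,0.001,0.087],[0.001,0.001,0.087]], "gripper": [0.2,0.2,0.2,0.2,0.2,0.5,0.7,1,1,1]}}

```text
time: 3.45
position: [0.5193, -0.3815, 0.0253]
tool_rot: [1.0, 0.015, 0.001, 0.001]
ft_force: [-0.4, 1.2, -0.0]
grip_width: 0.0091
grip_force: 0.0
```

```bash
python3 - <<'E'
from h import *
o=status.get_obs();print(o['ft_force'].round(2),o['moment'].round(3),o['grip_width'],o['grip_force'],delta((.538,-.1238,.12),-8.8))
s=viewer.camera('scene');cv2.imwrite('pics/g2.png',cv2.resize(s['pixels'][220:310,120:220],None,fx=5,fy=5,interpolation=cv2.INTER_CUBIC))
print(blobs(s,(80,80,60),(100,255,255),(140,235,200,305)))
E
```

```text
[-0.43  1.19 -0.05] [-0.053  0.203  0.024] 0.009132405244390043 0.0 ([0.16, -0.01, -79.43], [0.0268, -0.2568, -0.0952])
[(np.int32(8), array([159.88, 264.25])), (np.int32(23), array([164.83, 280.7 ]))]
```

View pics/g2.png

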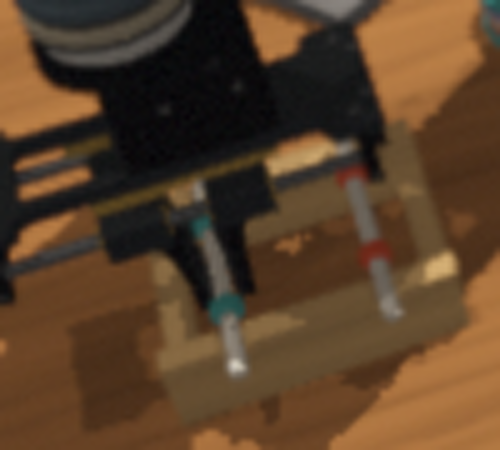

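The crop shows the fingers closing on the bare middle, between the turquoise beads at (200,222) and (225,305). I'll finish the grip and lift.

Request:
{"fn": "arm_command", "kwargs": {"delta_rot": [[0,0,0],[0,0,0],[0,0,0],[0,0,0],[0,0,0],[0,0,0],[0,0,-20],[0,0,-40],[0,0,-60],[0,0,-79.4],[0,0,-79.4],[0,0,-79.4]], "delta_pos": [[0,0,0],[0,0,0],[0,0,-0.01],[0,0,-0.03],[0,0,-0.06],[0,0,-0.095],[0.007,-0.064,-0.095],[0.013,-0.128,-0.095],[0.02,-0.192,-0.095],[0.026,-0.256,-0.095],[0.026,-0.256,-0.095],[0.026,-0.256,-0.095]], "gripper": [1,1,1,1,1,1,1,1,1,1,1,1]}}

```text
time: 4.5
position: [0.5356, -0.1296, 0.1191]
tool_rot: [0.924, 0.383, -0.0, -0.0]
ft_force: [1.6, 0.3, -0.3]
grip_width: 0.0074
grip_force: 12.0
```

```bash
python3 - <<'E'
from h import *
o=status.get_obs();print(o['position'],o['grip_width'],o['grip_force'],delta((.538,-.1238,.08),-8.8))
E
```

```text
[ 0.53560446 -0.12957679  0.11907876] 0.007411578717905561 11.991999596357346 ([-0.03, -0.01, -36.14], [0.0058, -0.0024, 0.0391])
```

Request:
{"fn": "arm_command", "kwargs": {"delta_rot": [[0,0,-36.1],[0,0,-36.1],[0,0,-36.1],[0,0,-36.1],[0,0,-36.1],[0,0,-36.1],[0,0,-36.1],[0,0,-36.1]], "delta_pos": [[0.006,-0.002,0.02],[0.006,-0.002,0.04],[0.006,-0.002,0.04],[0.006,-0.002,0.04],[0.006,-0.002,0.04],[0.006,-0.002,0.04],[0.006,-0.002,0.04],[0.006,-0.002,0.04]], "gripper": [1,1,1,1,1,1,1,1]}}

```text
time: 5.17
position: [0.539, -0.1259, 0.0789]
tool_rot: [0.762, 0.647, 0.0, 0.0]
ft_force: [-0.1, -0.2, 0.2]
grip_width: 0.0079
grip_force: 12.0
```

```bash
python3 - <<'E'
from h import *
o=status.get_obs();print(o['position'],o['ft_force'].round(2),o['grip_width'],delta((.538,-.1238,.018),-8.8))
s=viewer.camera('scene');t=viewer.camera('top')
for k,c in(('s',s),('t',t)):
    for n,lo,hi in(('turq',(80,80,50),(100,255,255)),('lav',(120,30,60),(165,255,255))): print(k,n,[(a,p.tolist()) for a,p in blobs(c,lo,hi,(215,225,300,285) if k=='s' else (340,150,420,225))])
cv2.imwrite('pics/g3.png',np.hstack([cv2.resize(c['pixels'][y:y+80,x:x+80],None,fx=5,fy=5,interpolation=cv2.INTER_CUBIC) for c,x,y in((s,220,210),(t,335,150))]))
E
```

```text
[ 0.53899898 -0.12591344  0.07893171] [-0.1  -0.22  0.17] 0.00786773951175308 ([0.01, -0.0, -0.51], [0.0019, -0.0013, 0.0609])
s turq [(np.int32(11), [227.0, 229.82])]
s lav [(np.int32(8), [227.5, 225.0]), (np.int32(20), [279.7, 255.95]), (np.int32(19), [256.47, 260.63])]
t turq []
t lav []
```

View pics/g3.png

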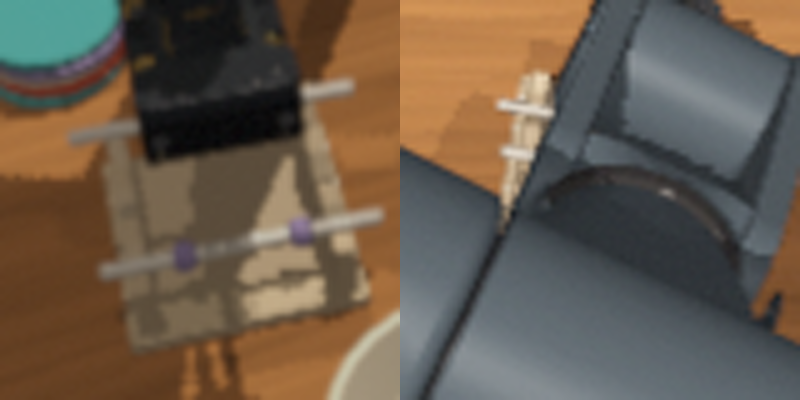

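The scene crop shows the held rod's ends at (72,136) and (352,88), and rod_c's ends at (103,270) and (382,215). I'll compare them by casting rays at their heights.

```bash
python3 - <<'E'
from h import *
s,t=load('scene0'),load('top0')
f=lambda v:np.array([220,210])+(np.array(v,float)+.5)/5-.5
x=np.array([np.cos(np.radians(-8.8)),np.sin(np.radians(-8.8))]);y=np.array([-x[1],x[0]]);c0=np.array([.538,-.1238])
for n,v,z in(('held',[[72,136],[352,88]],.0979),('c',[[103,270],[382,215]],.036)):
    Q=plane(s,f(v),z)[:,:2];d=Q[1]-Q[0];m=Q.mean(0)-c0
    print(n,Q.mean(0).round(4),np.linalg.norm(d).round(4),'yaw',np.degrees(np.arctan2(d[1],d[0])).round(1),'rack xy',(m@x).round(4),(m@y).round(4))
E
```

```text
held [ 0.5419 -0.1258] 0.1427 yaw 79.2 rack xy 0.0042 -0.0014
c [ 0.5768 -0.1274] 0.1449 yaw 80.3 rack xy 0.0389 0.0023
```

Request:
{"fn": "arm_command", "kwargs": {"delta_rot": [[0,0,0],[0,0,0],[0,0,0],[0,0,0],[0,0,0],[0,0,0],[0,0,0],[0,0,0]], "delta_pos": [[0.001,-0.001,0.015],[0.001,-0.001,0.03],[0.001,-0.001,0.04],[0.001,-0.001,0.045],[0.001,-0.001,0.05],[0.001,-0.001,0.053],[0.001,-0.001,0.056],[0.001,-0.001,0.056]], "gripper": [1,1,1,1,1,1,1,1]}}

```text
time: 5.93
position: [0.5382, -0.1248, 0.0225]
tool_rot: [0.761, 0.648, -0.0, -0.0]
ft_force: [0.1, 0.0, 0.2]
grip_width: 0.0074
grip_force: 12.0
```

```bash
python3 - <<'E'
from h import *
o=status.get_obs();print(o['position'],o['ft_force'].round(2),o['grip_width'])
s=viewer.camera('scene')
cv2.imwrite('pics/g4.png',cv2.resize(s['pixels'][210:290,220:310],None,fx=6,fy=6,interpolation=cv2.INTER_CUBIC))
E
```

```text
[ 0.53821527 -0.12475131  0.02250745] [0.09 0.02 0.24] 0.007370339726070559
```

View pics/g4.png

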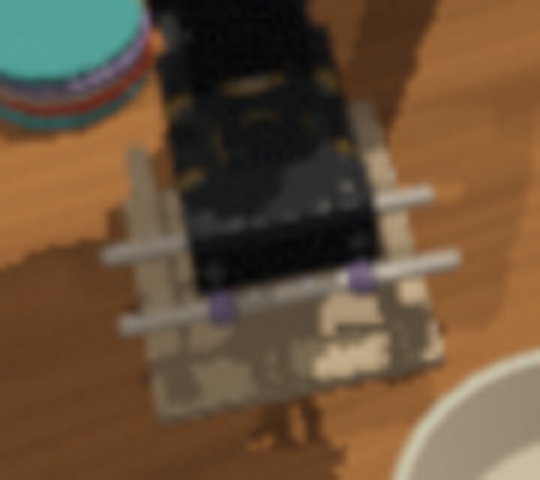

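The rod is just above or in the middle notches, parallel to rod_c and clear of it. From here I'll use numbers only, since the picture budget is spent.

Request:
{"fn": "arm_command", "kwargs": {"delta_rot": [[0,0,0],[0,0,0],[0,0,0],[0,0,0]], "delta_pos": [[0,0,0.001],[0,0,0.002],[0,0,0.003],[0,0,0.003]], "gripper": [1,1,1,1]}}

```text
time: 6.32
position: [0.5391, -0.125, 0.0209]
tool_rot: [0.761, 0.648, 0.0, 0.001]
ft_force: [0.7, 0.1, 6.8]
grip_width: 0.0075
grip_force: 12.0
```

Contact is at 6.8 N at the expected seated height. I'll release and rise.

Request:
{"fn": "arm_command", "kwargs": {"delta_rot": [[0,0,0],[0,0,0],[0,0,0],[0,0,0],[0,0,0],[0,0,0],[0,0,0],[0,0,0],[0,0,0],[0,0,0],[0,0,0]], "delta_pos": [[0,0,-0.001],[0,0,-0.002],[0,0,-0.002],[0,0,-0.002],[0,0,-0.002],[0,0,-0.01],[0,0,-0.025],[0,0,-0.05],[0,0,-0.09],[0,0,-0.1],[0,0,-0.1]], "gripper": [1,0.6,0.55,0.55,0.55,0.55,0.55,0.55,0.55,0.4,0.2]}}

```text
time: 7.23
position: [0.5406, -0.1258, 0.1234]
tool_rot: [0.761, 0.648, 0.002, 0.004]
ft_force: [-0.2, -0.1, -1.0]
grip_width: 0.0262
grip_force: 0.0
```

```bash
python3 - <<'E'
from h import *
print(status.get_obs()['grip_width'],delta((.516,-.3095,.11),-88.3))
E
```

```text
0.02616037001040619 ([0.46, -0.21, 79.15], [-0.1853, 0.0048, 0.0139])
```

Request:
{"fn": "arm_command", "kwargs": {"delta_rot": [[0,0,79.2],[0,0,79.2],[0,0,79.2],[0,0,79.2],[0,0,79.2],[0,0,79.2],[0,0,79.2],[0,0,79.2],[0,0,79.2],[0,0,79.2],[0,0,79.2],[0,0,79.2]], "delta_pos": [[-0.03,0,0],[-0.06,0,0],[-0.1,0,0],[-0.14,0,0],[-0.18,0.006,0.014],[-0.185,0.006,0.014],[-0.185,0.006,0.014],[-0.185,0.006,0.014],[-0.185,0.006,0.014],[-0.185,0.006,0.014],[-0.185,0.006,0.014],[-0.185,0.006,0.014]], "gripper": [0.2,0.2,0.2,0.2,0.2,0.2,0.2,0.2,0.2,0.2,0.2,0.2]}}

```text
time: 8.23
position: [0.5137, -0.3077, 0.1041]
tool_rot: [1.0, 0.013, -0.001, -0.001]
ft_force: [-0.4, 0.3, -1.0]
grip_width: 0.0348
grip_force: 0.0
```

```bash
python3 - <<'E'
from h import *
print(status.get_obs()['grip_width'],delta((.5135,-.3095,.024),-88.3))
s=viewer.camera('scene');t=load('top0');s0=load('scene0')
x=np.array([np.cos(np.radians(-8.8)),np.sin(np.radians(-8.8))]);y=np.array([-x[1],x[0]]);c0=np.array([.538,-.1238])
for n,lo,hi in(('turq',(80,80,50),(100,255,255)),('lav',(120,30,60),(165,255,255)),('coral',(0,130,80),(8,255,255))):
    for a,p in blobs(s,lo,hi,(140,225,300,285)):
        q=plane(s,p,.036)[0,:2]-c0;print(n,a,p,'rack',(q@x).round(4),(q@y).round(4))
E
```

```text
0.034836093406496176 ([-0.12, 0.13, -0.21], [-0.0001, 0.002, 0.0801])
turq 11 [227.   229.82] rack -0.0978 -0.0919
turq 10 [275.8 245.5] rack -0.0 0.0285
turq 11 [253.09 249.64] rack -0.0018 -0.0319
lav 8 [227.5 225. ] rack -0.1174 -0.0889
lav 18 [279.44 255.39] rack 0.0377 0.0313
lav 16 [256.31 260.31] rack 0.0381 -0.029
coral 27 [231.3 227. ] rack -0.1061 -0.0793
coral 17 [189.71 253.82] rack -0.033 -0.1938
coral 22 [194.23 269.95] rack 0.0269 -0.1837
```

Rod a is seated at rack x≈0 (-1 mm), y≈-2 mm, parallel. Next is rod b.

Request:
{"fn": "arm_command", "kwargs": {"delta_rot": [[0,0,0],[0,0,0],[0,0,0],[0,0,0],[0,0,0],[0,0,0],[0,0,0],[0,0,0],[0,0,0],[0,0,0],[0,0,0],[0,0,0]], "delta_pos": [[0,0.001,0.02],[0,0.001,0.04],[0,0.001,0.06],[0,0.001,0.075],[0,0.001,0.08],[0,0.001,0.08],[0,0.001,0.08],[0,0.001,0.08],[0,0.001,0.08],[0,0.001,0.08],[0,0.001,0.08],[0,0.001,0.08]], "gripper": [0.2,0.2,0.2,0.2,0.2,0.5,0.7,1,1,1,1,1]}}

```text
time: 9.28
position: [0.5152, -0.3097, 0.0266]
tool_rot: [1.0, 0.014, 0.001, 0.001]
ft_force: [0.4, 0.3, 3.4]
grip_width: 0.0073
grip_force: 12.0
```

```bash
python3 - <<'E'
from h import *
o=status.get_obs();print(o['position'],o['grip_force'],delta((.4985,-.1177,.12),-8.8))
E
```

```text
[ 0.51523728 -0.30969399  0.02663362] 11.999435126781464 ([0.11, -0.02, -79.55], [-0.0111, -0.1923, -0.0936])
```

Request:
{"fn": "arm_command", "kwargs": {"delta_rot": [[0,0,0],[0,0,0],[0,0,0],[0,0,0],[0,0,-20],[0,0,-40],[0,0,-60],[0,0,-79.5],[0,0,-79.5],[0,0,-79.5],[0,0,-79.5],[0,0,-79.5]], "delta_pos": [[0,0,-0.01],[0,0,-0.03],[0,0,-0.06],[0,0,-0.094],[-0.003,-0.05,-0.094],[-0.006,-0.1,-0.094],[-0.009,-0.15,-0.094],[-0.012,-0.192,-0.094],[-0.012,-0.192,-0.094],[-0.012,-0.192,-0.094],[-0.012,-0.192,-0.094],[-0.012,-0.192,-0.094]], "gripper": [1,1,1,1,1,1,1,1,1,1,1,1]}}

```text
time: 10.28
position: [0.4971, -0.1168, 0.1205]
tool_rot: [0.869, 0.495, 0.0, 0.0]
ft_force: [0.2, -0.2, -1.4]
grip_width: 0.007
grip_force: 12.0
```

```bash
python3 - <<'E'
from h import *
print(delta((.4985,-.1177,.08),-8.8))
E
```

```text
([0.03, 0.01, -21.8], [-0.0001, 0.0016, 0.0405])
```

Request:
{"fn": "arm_command", "kwargs": {"delta_rot": [[0,0,-21.8],[0,0,-21.8],[0,0,-21.8],[0,0,-21.8],[0,0,-21.8],[0,0,-21.8]], "delta_pos": [[0,0.001,0],[0,0.001,0],[0,0.001,0.02],[0,0.001,0.04],[0,0.001,0.04],[0,0.001,0.04]], "gripper": [1,1,1,1,1,1]}}

```text
time: 10.78
position: [0.4973, -0.1179, 0.0795]
tool_rot: [0.762, 0.648, -0.0, -0.001]
ft_force: [-0.6, -0.7, -0.1]
grip_width: 0.0072
grip_force: 12.0
```

```bash
python3 - <<'E'
from h import *
o=status.get_obs();print(o['ft_force'].round(2),delta((.4985,-.1177,.026),-8.8))
s=viewer.camera('scene');g=np.ascontiguousarray(s['pixels'][200:275,215:305])
x=np.array([np.cos(np.radians(-8.8)),np.sin(np.radians(-8.8))]);y=np.array([-x[1],x[0]]);c0=np.array([.538,-.1238])
# predicted held rod ends and rod_a/coaster-free check: look for pale low-saturation ends
h=cv2.cvtColor(g,cv2.COLOR_BGR2HSV);m=cv2.inRange(h,np.array((0,0,120)),np.array((180,50,255)))
n,l,st,ce=cv2.connectedComponentsWithStats(m)
for i in range(1,n):
    if st[i,4]>=8:
        p=ce[i]+[215,200];print(st[i].tolist(),p.round(1))
o=status.get_obs()['position'];
for e in(-.073,.073): print('expected end',proj(s,np.r_[o[:2]+e*y,o[2]+.014]).round(1))
E
```

```text
[-0.62 -0.74 -0.08] ([-0.13, -0.04, -0.49], [0.0004, 0.0013, 0.0535])
[63, 16, 9, 3, 19] [282.3 217.1]
[18, 24, 12, 3, 13] [238.3 225.2]
[51, 43, 9, 6, 27] [270.  246.1]
[61, 42, 15, 4, 34] [282.9 243.4]
[23, 50, 13, 4, 22] [244.3 251.6]
[64, 52, 17, 5, 38] [287.2 254. ]
[52, 55, 11, 5, 27] [272.1 257.1]
[26, 61, 13, 4, 20] [247.  262.5]
[83, 71, 7, 4, 10] [301.  272.5]
expected end [[232.3 226.9]]
expected end [[287.4 216.4]]
```

The held rod's ends appear at (233,226) and (287,216), exactly as expected, so I'll lower it.

Request:
{"fn": "arm_command", "kwargs": {"delta_rot": [[0,0,-0.4],[0,0,-0.4],[0,0,-0.4],[0,0,-0.4],[0,0,-0.4],[0,0,-0.4],[0,0,-0.4],[0,0,-0.4],[0,0,-0.4]], "delta_pos": [[0,0.001,0.015],[0,0.001,0.03],[0,0.001,0.04],[0,0.001,0.045],[0,0.001,0.05],[0,0.001,0.053],[0,0.001,0.056],[0,0.001,0.058],[0,0.001,0.058]], "gripper": [1,1,1,1,1,1,1,1,1]}}

```text
time: 11.58
position: [0.4996, -0.1186, 0.0225]
tool_rot: [0.76, 0.65, 0.0, 0.001]
ft_force: [0.1, 0.4, 4.8]
grip_width: 0.0073
grip_force: 12.0
```

Request:
{"fn": "arm_command", "kwargs": {"delta_rot": [[0,0,0],[0,0,0],[0,0,0],[0,0,0],[0,0,0],[0,0,0],[0,0,0],[0,0,0],[0,0,0],[0,0,0],[0,0,0],[0,0,0]], "delta_pos": [[0,0,-0.0005],[0,0,-0.001],[0,0,-0.001],[0,0,-0.001],[0,0,-0.001],[0,0,-0.01],[0,0,-0.025],[0,0,-0.05],[0,0,-0.09],[0,0,-0.13],[0,0,-0.17],[0,0,-0.2]], "gripper": [1,0.6,0.55,0.55,0.55,0.55,0.55,0.55,0.55,0.4,0.3,0.3]}}

```text
time: 12.58
position: [0.4995, -0.1186, 0.2256]
tool_rot: [0.76, 0.65, 0.001, 0.002]
ft_force: [0.3, -0.3, 0.1]
grip_width: 0.0287
grip_force: 0.0
```

```bash
python3 - <<'E'
from h import *
print(status.get_obs()['grip_width'],delta((.472,.1618,.21),22))
E
```

```text
0.028657484127431614 ([0.19, 0.12, -30.86], [0.2728, -0.0704, 0.015])
```

Request:
{"fn": "arm_command", "kwargs": {"delta_rot": [[0,0,-30.9],[0,0,-30.9],[0,0,-30.9],[0,0,-30.9],[0,0,-30.9],[0,0,-30.9],[0,0,-30.9],[0,0,-30.9],[0,0,-30.9],[0,0,-30.9],[0,0,-30.9]], "delta_pos": [[0.04,-0.01,0],[0.08,-0.02,0],[0.12,-0.03,0],[0.16,-0.04,0],[0.2,-0.05,0.015],[0.24,-0.06,0.015],[0.273,-0.07,0.015],[0.273,-0.07,0.015],[0.273,-0.07,0.015],[0.273,-0.07,0.015],[0.273,-0.07,0.015]], "gripper": [0.3,0.3,0.3,0.3,0.3,0.3,0.3,0.3,0.3,0.3,0.3]}}

```text
time: 13.5
position: [0.4722, 0.1609, 0.207]
tool_rot: [0.559, 0.829, -0.0, 0.0]
ft_force: [-0.6, -0.3, -0.1]
grip_width: 0.0306
grip_force: 0.0
```

```bash
python3 - <<'E'
from h import *
o=status.get_obs();print(o['grip_width'],o['q'].round(2),delta((.472,.1618,.125),22))
s=viewer.camera('scene');t=viewer.camera('top')
x=np.array([np.cos(np.radians(-8.8)),np.sin(np.radians(-8.8))]);y=np.array([-x[1],x[0]]);c0=np.array([.538,-.1238])
for k,c,box in(('s',s,(235,225,300,285)),('t',t,(350,155,405,220))):
  for n,lo,hi in(('turq',(80,80,50),(100,255,255)),('lav',(120,30,60),(165,255,255)),('coral',(0,130,80),(8,255,255))):
    P=[]
    for a,p in blobs(c,lo,hi,box,6):
        q=plane(c,p,.036)[0,:2]-c0;P.append([(q@x).round(4),(q@y).round(4)])
    print(k,n,P)
E
```

```text
0.03063081865505709 [ 0.1   0.38  1.76 -0.    1.   -0.28] ([0.01, 0.03, -0.04], [0.0009, 0.0001, 0.082])
s turq [[np.float64(-0.0022), np.float64(0.0286)], [np.float64(-0.0023), np.float64(-0.0321)]]
s lav [[np.float64(0.0381), np.float64(0.0314)], [np.float64(0.0379), np.float64(-0.0287)]]
s coral [[np.float64(-0.1064), np.float64(-0.0639)], [np.float64(-0.0422), np.float64(0.029)], [np.float64(-0.0411), np.float64(-0.0312)]]
t turq [[np.float64(0.0013), np.float64(0.0286)], [np.float64(0.0014), np.float64(-0.0313)]]
t lav [[np.float64(0.041), np.float64(0.0317)], [np.float64(0.0411), np.float64(-0.0284)]]
t coral [[np.float64(-0.0383), np.float64(0.0291)], [np.float64(-0.0383), np.float64(-0.0315)]]
```

All three rods are seated at 40 mm spacing, parallel and centred within 2 mm. Next is the handle.

Request:
{"fn": "arm_command", "kwargs": {"delta_rot": [[0,0,0],[0,0,0],[0,0,0],[0,0,0],[0,0,0],[0,0,0],[0,0,0],[0,0,0],[0,0,0],[0,0,0],[0,0,0],[0,0,0]], "delta_pos": [[0.001,0,0.02],[0.001,0,0.04],[0.001,0,0.055],[0.001,0,0.07],[0.001,0,0.082],[0.001,0,0.082],[0.001,0,0.082],[0.001,0,0.082],[0.001,0,0.082],[0.001,0,0.082],[0.001,0,0.082],[0.001,0,0.082]], "gripper": [0.3,0.3,0.3,0.3,0.3,0.3,0.5,0.7,1,1,1,1], "grip_force": 25}}

```text
time: 14.6
position: [0.4731, 0.1631, 0.1256]
tool_rot: [0.559, 0.829, 0.001, 0.001]
ft_force: [1.4, -0.6, 2.8]
grip_width: 0.0132
grip_force: 25.0
```

```bash
python3 - <<'E'
from h import *
o=status.get_obs();print(o['grip_width'],o['grip_force'],o['position'],o['ft_force'].round(1))
r=R.from_quat(o['tool_rot']); L=np.hypot(.272,.014);a0=np.arctan2(.014,.272);u=np.array([np.cos(np.radians(22)),np.sin(np.radians(22)),0])
for a in range(4,45,4):
    th=a0+np.radians(a);d=u*(.272-L*np.cos(th))+np.array([0,0,L*np.sin(th)-.014]);print(a,r.inv().apply(d).round(3).tolist())
E
```

```text
0.013243686968643862 25.0000861287117 [0.47307457 0.16305066 0.12562897] [ 1.4 -0.6  2.8]
4 [-0.0, 0.002, -0.019]
8 [-0.0, 0.005, -0.038]
12 [-0.0, 0.009, -0.056]
16 [-0.0, 0.015, -0.074]
20 [-0.0, 0.022, -0.092]
24 [-0.0, 0.03, -0.109]
28 [-0.0, 0.039, -0.126]
32 [-0.0, 0.049, -0.142]
36 [-0.0, 0.061, -0.157]
40 [-0.0, 0.073, -0.171]
44 [-0.0, 0.087, -0.185]
```

Request:
{"fn": "arm_command", "kwargs": {"delta_rot": [[0,0,0],[0,0,0],[0,0,0],[0,0,0],[0,0,0],[0,0,0],[0,0,0],[0,0,0],[0,0,0],[0,0,0],[0,0,0],[0,0,0]], "delta_pos": [[0,0.001,-0.01],[0,0.002,-0.019],[0,0.003,-0.029],[0,0.005,-0.038],[0,0.007,-0.047],[0,0.009,-0.056],[0,0.012,-0.065],[0,0.015,-0.074],[0,0.018,-0.083],[0,0.022,-0.092],[0,0.022,-0.092],[0,0.022,-0.092]], "gripper": [1,1,1,1,1,1,1,1,1,1,1,1]}}

```text
time: 15.6
position: [0.4913, 0.1704, 0.2166]
tool_rot: [0.559, 0.829, -0.001, 0.0]
ft_force: [1.9, -3.8, -5.0]
grip_width: 0.0129
grip_force: 25.0
```

```bash
python3 - <<'E'
from h import *
o=status.get_obs();print(o['grip_width'],o['grip_force'],o['q'].round(2))
# lid angle from vent plug (cream, middle of lid): plug top 171 at x=0 -> 120 before, 41 above hinge
s=viewer.camera('scene');s0=load('scene0')
for n,c in(('before',s0),('now',s)): print(n,blobs(c,(15,8,170),(45,70,255),(370,110,460,220),6))
u=np.array([np.cos(np.radians(22)),np.sin(np.radians(22)),0]);k=np.array([.613,.2185,0]);h=k+.12*u+[0,0,.13]
for a in(0,16,18,20,22,24,36,38,40,42,44):
    a_=np.radians(a);X,Z=.12,.035;print(a,proj(s,h-u*(X*np.cos(a_)-Z*np.sin(a_))+[0,0,X*np.sin(a_)+Z*np.cos(a_)]).round(1))
E
```

```text
0.012941369110366533 24.99977856874466 [ 0.12  0.4   1.7  -0.    1.05 -0.26]
before [(np.int32(62), array([397.53, 189.29]))]
now [(np.int32(6), array([416. , 156.5])), (np.int32(32), array([448.41, 158.31])), (np.int32(13), array([381.38, 157.15])), (np.int32(7), array([407.86, 161.43])), (np.int32(79), array([405.04, 180.25])), (np.int32(45), array([387.93, 201.22])), (np.int32(140), array([418.07, 208.76])), (np.int32(18), array([409.44, 205.39])), (np.int32(8), array([439.  , 210.75])), (np.int32(6), array([402.33, 211.33])), (np.int32(7), array([397.71, 215.43])), (np.int32(6), array([392.83, 218.  ])), (np.int32(8), array([431. , 217.5]))]
0 [[396.4 191.1]]
16 [[402.4 183.5]]
18 [[403.4 182.7]]
20 [[404.4 182. ]]
22 [[405.5 181.3]]
24 [[406.6 180.7]]
36 [[414.1 177.8]]
38 [[415.5 177.5]]
40 [[416.9 177.3]]
42 [[418.4 177.1]]
44 [[419.8 176.9]]
```

The vent plug at (405,180) gives about 19–20°, so the lid follows. I'll continue to 40°.

Request:
{"fn": "arm_command", "kwargs": {"delta_rot": [[0,0,0],[0,0,0],[0,0,0],[0,0,0],[0,0,0],[0,0,0],[0,0,0],[0,0,0],[0,0,0],[0,0,0],[0,0,0],[0,0,0]], "delta_pos": [[0,0.004,-0.009],[0,0.008,-0.017],[0,0.012,-0.026],[0,0.017,-0.034],[0,0.022,-0.042],[0,0.027,-0.05],[0,0.033,-0.058],[0,0.039,-0.065],[0,0.045,-0.072],[0,0.051,-0.079],[0,0.051,-0.079],[0,0.051,-0.079]], "gripper": [1,1,1,1,1,1,1,1,1,1,1,1]}}

```text
time: 16.65
position: [0.5353, 0.188, 0.2955]
tool_rot: [0.559, 0.829, -0.005, -0.002]
ft_force: [-6.6, -9.0, 3.7]
grip_width: 0.0128
grip_force: 25.0
```

Request:
{"fn": "arm_command", "kwargs": {"delta_rot": [[0,0,0],[0,0,0],[0,0,0],[0,0,0],[0,0,0],[0,0,0],[0,0,0],[0,0,0]], "delta_pos": [[0,0,0],[0,0,0],[0,0,0],[0,0,0],[0,0,0],[0,0,0],[0,0,0],[0,0,0]], "gripper": [1,1,1,1,1,1,1,1]}}

```text
time: 17.32
position: [0.5349, 0.1879, 0.295]
tool_rot: [0.559, 0.829, -0.005, -0.003]
ft_force: [-6.2, -8.7, 3.8]
grip_width: 0.0133
grip_force: 25.0
```

```bash
python3 - <<'E'
from h import *
o=status.get_obs();print(o['grip_width'],o['grip_force'],o['ft_force'].round(1),o['joint_velocities'].round(3))
s=viewer.camera('scene');print(blobs(s,(15,8,170),(45,70,255),(405,165,430,190),6))
p=o['position']+[0,0,.019];h=np.array([.613+.12*.9272,.2185+.12*.3746,.13]);d=p-h;print('handle-angle',np.degrees(np.arctan2(d[2],np.hypot(d[0],d[1]))-np.arctan2(.014,.272)),'r',np.linalg.norm(d))
E
```

```text
0.013306143175210327 24.995230436325073 [-6.2 -8.7  3.8] [-0.     0.001  0.001 -0.001  0.002 -0.001]
[(np.int32(70), array([416.91, 175.67]))]
handle-angle 39.13045821535047 r 0.2746352474313387
```

The lid is still at about 39° by both the plug and the handle geometry, gripped at 25 N, and the rods are seated. I'll hand in.

```bash
python3 -c "
from rig import robot
print(robot.hand_in())"
```

```text
the job is handed in; nothing more can be done
None
```

I laid both rods in the rack's free notches, parallel and centred to within about 2 mm, and I'm holding the kiln lid by its handle at about 39°; the job is handed in at about 17 s of 61 s, with no verdict shown.

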